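# Lever up the oak slab and pack it with an offcut

## Robot

A 6-joint arm with a two-finger parallel gripper is mounted at the origin on a cart in front of the work surface, level with it; the furniture and walls round the work are solid. World frame = base frame: x ahead of the robot, y to its left, z up, the work surface at z = 0. Lengths are in m, angles in degrees, forces in N, time in s.
With the tool pointing down it reaches from about 0.25 to 0.725 m from the base axis. Payload 9.7 kg.
Tool frame: the origin (TCP) lies on the centre line of the jaws, within the pads' length; the fingertips stand bot.nose_length ahead of it and the grasp point (between the pads) lies 11 mm behind it (bot.nose_length is the distance from the TCP to the fingertips, in m); z points along the fingers, y is the line along which they close (so a half turn about z gives the same grasp; the last joint's range is limited). The gripper opens to 85 mm and grips with 20 to 120 N. Pads are 22 mm wide; open, the fingers measure 114 mm over their backs; the gripper's body (76 mm by 85 mm) begins 54 mm behind the grasp point. The pads swing forward as they close: fully open they stand 13 mm farther back than shut.
Start: joints at [67.781, 4.979, 10.078, 95.1, 0, 90], TCP at [0.208, 0.509, 0.239] pointing down, gripper open.
Joint ranges: [-179.16, 179.16], [-48.56, 103.87], [-65.8, 70.77], [-126.05, 130.52], [-82.76, 87.17], [-180, 180]. Speed limits (degrees/s): [127.2, 127.2, 147.25, 180, 180, 180].

## Interface

Orientations are given as [roll, pitch, yaw] about the fixed x, y, z axes, in that order (R = Rz(yaw) Ry(pitch) Rx(roll)).
In Python, from workcell import bot gives the robot as it stands. The module is installed in compiled form; this text tells all that it offers.
- The arm moves only by the shell command python3 -m inch 'ROWS' [OPENING] [FORCE]. ROWS is JSON, a list of rows, each a list of 4 numbers: the shift along the world's x, y, z in cm, then the turn about the world's z in degrees. A call has exactly 8 rows; each row is the pose to reach, as a shift and turn from the pose commanded when the call began; what a row does not reach only later rows make up. A row lasts 1/8 s, in which the tool goes at most 62.5 mm and 10.7 degrees, less where a joint would pass 70% of its speed; a pose out of reach is approached as far as the arm can. A call with a gripper value outside its range is refused whole. OPENING is the finger opening in cm, from 0 to 8.54, set as the call begins (- or left out, the last holds). The fingers move at their own pace and stop on an object; FORCE is the grip in N (left out, the last holds). Time passes only in rows, so rows that repeat a pose let the fingers close, or fill a call up. It gives the time, the measured TCP pose, the force, the opening and the grip force at its end, in the units of the state.
- bot.get_obs(): the state, without advancing time (a new reading comes with each control period).
- bot.camera(name): name is "side" or "top"; returns a dict with "img" (400x640x3 uint8, red, green, blue), "fovy" (degrees; the focal length in pixels is half the picture's height over the tangent of half this angle, whatever the lens; pixels are square), "cx", "cy" (the principal point, pixels), "R" (3x3) and "t" (3): a world point X has camera coordinates R X + t. Camera axes: x right, y down, z forward; pixel columns grow to the right and rows downward; lengths in m; the calibration is good to about 2 mm. A picture is of the moment at which its call begins. There is no depth.
- bot.job_done(): hands the job in; it is judged then, once.
Trained networks look in a picture, given as the dict that the camera call returned (one of the last four; its "shot" number tells which), for a name from the list of things; names that differ only in an ending like _2 or _b are one class to them, and where a whole thing is asked for, a point or a joint stands for the part that bears it (a point fixed in the world has none). Each returns a list of dicts, best first, with "score" (0 to 1); they miss things now and then, are a little off and sometimes report something else, mostly with a low value. They report only what shows in the picture. A call takes as long as a camera call. They do not tell look-alikes from the thing itself.
- bot.find_in(thing, picture): "point" ([column, row] in pixels, amid what is visible of it).
- bot.landmark_of(thing, picture): "point" ([column, row] in pixels: a listed point, or the origin of a listed thing).
The state is a dict: "time": time; "q": joint angles; "qd": joint speeds; "joint_efforts": joint torques, N m; "ee_pos": TCP position; "tcp_rot": TCP orientation; "wrist_force": force on the tool from outside, world axes, zero at the start; "torque": the same for the moment, N m; "opening": finger opening in m; "grasp_force": force on a finger pad.
Only numpy, scipy, OpenCV 4.12 (cv2) and the standard library are available. Lean on these libraries where they do the work, as an engineer would, in place of code of your own. Each camera call takes 0.05 s, during which the arm holds its last target. There are 200 camera calls.

## Task

Hold the steel pry bar, put its thin tip under the overhanging end of the heavy oak slab, and lever that end up over the fulcrum block, keeping hold, until the handle rests on the bench; then slip the flat rectangular lime offcut (not the wedge or the cork sanding block) flat under the raised end beside the bar. Finally raise the handle again so that the slab's end settles on the offcut, draw the bar out and lay it flat on the bench clear of the slab and the fulcrum. Do not shove or drag the slab along the bench, and leave the other things where they are.

Things in the scene. Friction and masses are not known exactly. Their poses are not given: they have to be found in the camera images.
- fulcrum: dark oak block, 64 x 30 x 14 mm, fixed to the bench, with a half-round steel ridge (radius 8 mm) along its x axis, top 22 mm above the bench. Origin: centre of its underside, below the ridge. The slab's overhanging end lies on its +y side, end face 35 to 43 mm from the origin. The bar is to cross the ridge at its middle, along y, tip to +y, handle to -y.
- slab: loose oak slab, 180 (x) x 260 (y) x 38 (z) mm, 1.0 to 1.5 kg, on two 18 mm high cross runners: underside 18 mm above the bench. Origin: on the bench below its centre. Its -y end faces the fulcrum and overhangs the nearer runner by 60 mm; lifted there (about 6 N) it tips about the other runner, near its +y end.
- slab_end (a point): middle of the lower edge of the slab's -y end (axes as the slab's): 18 mm up at first, about 32 when levered, 25 when on the offcut. The fulcrum, so the bar, is about 42 mm to its +x side; the -x half (offcut centred 42 mm to the -x side, its length along y, about half of it under) is free.
- bar_grip (a point): the pry bar's centre of mass, half-way up its handle: loose steel bar, 280 mm long (x), 30 wide (y), 0.75 kg, flat underside 8 mm below this point. Handle 16 mm thick, from 120 mm behind this point (-x) to 50 mm ahead; the top then slopes down to the toe, 5 mm thick from 100 mm ahead to the tip 160 mm ahead (+x).
- bar_tip (a point): middle of the bar's thin tip, 2.5 mm above its underside; axes as bar_grip. With the tip 12 to 25 mm under the slab and the bar on the ridge, it slopes about 20 degrees down to the tip before the lift; lowered, the handle end rests on the bench (5 to 6 degrees the other way) and the bar's weight alone keeps the slab up. Raised to 12 degrees or more again it is free.
- offcut_center (a point): centre of the lime offcut, a plain rectangular wood block 42 (x) x 85 (y) x 24 (z) mm, 0.05 kg, lying flat; too thick to go under the slab before the lift.
- wedge_center (a point): bystander: pine wedge, 36 x 90 x 22 mm, tapering along its length; this point is its middle.
- sanding_cork_center (a point): bystander: cork sanding block wrapped in abrasive, 62 x 105 x 31 mm; this point is its middle.
Mind the look-alikes: they are no part of the job. Leave any pink look-alike of the part that bears offcut_center alone.

How it is judged (in metres and radians):
On the way, in this order (a step that is already met when the one before it is completed fails the run):
1. the held bar, bearing on the fulcrum, has levered the slab's end up to at least 26 mm above the bench (height (world z) of slab_end above 0.026 m and contact force between pry_bar and slab above 1 N and contact force between pry_bar and fulcrum above 1 N and contact force between the fingers and pry_bar above 0.5 N), for 0.2 s.
2. the offcut lies flat on the bench under the raised end: its centre within the slab's width and at most 22 mm outside the end face, the bar still holding the slab up (y of offcut_center in the frame of slab_end between -0.022 and 0.06 m and x of offcut_center in the frame of slab_end between -0.08 and 0.08 m and height (world z) of offcut_center below 0.016 m and angle between offcut_center's own z axis and vertical below 0.1 rad and contact force between pry_bar and slab above 1 N), for 0.2 s.
At the end, for the whole second after the job is handed in: The slab's end rests on the offcut, its lower edge more than 22 mm above the bench; the offcut lies flat on the bench with its centre at most 22 mm outside the end face; the slab is within 40 mm of where it stood; the bar lies flat on the bench, touching neither slab nor fulcrum; all at rest (height (world z) of slab_end above 0.022 m and contact force between offcut and slab above 1.5 N and y of offcut_center in the frame of slab_end between -0.022 and 0.06 m and height (world z) of offcut_center below 0.016 m and angle between offcut_center's own z axis and vertical below 0.1 rad and contact force between pry_bar and slab below 0.05 N and contact force between pry_bar and fulcrum below 0.05 N and angle between bar_grip's own z axis and vertical below 0.05 rad and height (world z) of bar_grip below 0.013 m and linear speed of each of pry_bar, slab below 0.02 m/s and distance of slab from where it was at the start of the episode below 0.04 m).
It fails at once if the wedge or the sanding block is moved by more than 50 mm (distance of any of wedge_center, sanding_cork_center from where it was at the start of the episode above 0.05 m).
It also fails if it takes over 67 s, if anything falls off the work surface, if the arm or the gripper's body presses on something with over 40 N, if the wrist force passes 120 N, or if a joint passes its speed limit or range.

## Working session

There is one attempt and no reset: what is moved stays moved. The work goes in short steps, Python scripts to look and compute and a shell command to move; the robot and the scene stay as the last step left them, time stands still between calls to the robot, and variables do not carry over. Pictures are saved under pics/ and viewed, at most 11 in all, crops included, and the job is handed in when it is done.

```bash
mkdir -p pics; cat > h.py <<'E'
import numpy as np, cv2
from workcell import bot
def K(c):
    f=c["img"].shape[0]/2/np.tan(np.radians(c["fovy"])/2); return f
def ray(c,p):
    f=K(c); R=np.array(c["R"]);t=np.array(c["t"])
    d=R.T@np.array([(p[0]-c["cx"])/f,(p[1]-c["cy"])/f,1.]); return -R.T@t,d
def atz(c,p,z):
    o,d=ray(c,p); return o+d*(z-o[2])/d[2]
def tri(c1,p1,c2,p2):
    o1,d1=ray(c1,p1);o2,d2=ray(c2,p2)
    s=np.linalg.lstsq(np.c_[d1,-d2],o2-o1,rcond=None)[0]
    a=o1+d1*s[0];b=o2+d2*s[1];return (a+b)/2,np.linalg.norm(a-b)
def proj(c,X):
    f=K(c);v=np.array(c["R"])@np.array(X)+np.array(c["t"]);return np.array([c["cx"]+f*v[0]/v[2],c["cy"]+f*v[1]/v[2]])
def save(c,n,box=None,s=1):
    im=c["img"][...,::-1]
    if box: im=im[box[1]:box[3],box[0]:box[2]]
    cv2.imwrite("pics/"+n,cv2.resize(im,None,fx=s,fy=s,interpolation=cv2.INTER_CUBIC))
E
python3 - <<'E'
from h import *
np.set_printoptions(precision=4,suppress=True)
cs={n:bot.camera(n) for n in("top","side")}
im=np.vstack([cs[n]["img"] for n in cs])[...,::-1]
cv2.imwrite("pics/a.png",cv2.resize(im,(480,600),interpolation=cv2.INTER_AREA)) if 0 else [save(cs[n],"a_%s.png"%n,None,1.25) for n in cs]
print(bot.nose_length,bot.get_obs())
Z=dict(fulcrum=0,slab=0,slab_end=.018,bar_grip=.008,bar_tip=.0025,offcut_center=.012,wedge_center=.011,sanding_cork_center=.0155)
for k,z in Z.items():
    for n in cs:
        print(k,n,[(round(d["score"],2),np.round(d["point"],1),atz(cs[n],d["point"],z)[:2]) for d in bot.landmark_of(k,cs[n])[:3]])
for n in cs: print(n,K(cs[n]),-np.array(cs[n]["R"]).T@cs[n]["t"],cs[n].keys())
E
```

```text
0.008 {'time': 0.1, 'q': array([67.7805,  5.0089, 10.0397, 95.0992,  0.0009, 90.0037]), 'qd': array([ 0.0065, -0.0701,  0.0414,  0.0604,  0.0597, -0.0462]), 'joint_efforts': array([ -0.0004, -52.1564,  46.5654,   0.0161,  -0.0001,  -0.    ]), 'ee_pos': array([0.2079, 0.509 , 0.2387]), 'tcp_rot': array([-179.9316,   -0.0009,  157.7768]), 'wrist_force': array([ 0.1536,  0.9792, -0.0376]), 'torque': array([-0.0425,  0.0085, -0.0018]), 'grasp_force': 0.0, 'opening': 0.08520597427305943}
fulcrum top [(0.64, array([283.1, 187.2]), array([0.623 , 0.1004]))]
fulcrum side [(0.53, array([296.5, 240.6]), array([0.6202, 0.1082]))]
slab top [(0.57, array([209.5, 200.3]), array([0.5902, 0.2851]))]
slab side [(0.9, array([306.6, 301.9]), array([0.5954, 0.2775]))]
slab_end top [(0.93, array([260.8, 200.1]), array([0.5896, 0.1538]))]
slab_end side [(0.85, array([309.6, 250. ]), array([0.5895, 0.1543]))]
bar_grip top [(0.88, array([405. , 194.7]), array([ 0.6033, -0.2049]))]
bar_grip side [(0.61, array([302.5, 159.3]), array([ 0.6112, -0.1974]))]
bar_tip top [(0.63, array([341.9, 205.2]), array([ 0.57
[... 184 characters left out ...]
 147.3]), array([ 0.7218, -0.0891]))]
offcut_center side [(0.75, array([362.4, 150.3]), array([ 0.4405, -0.231 ])), (0.68, array([261.9, 182.2]), array([ 0.7157, -0.0927]))]
wedge_center top [(0.71, array([334.9, 256.1]), array([ 0.4509, -0.0293]))]
wedge_center side [(0.55, array([361.2, 198.4]), array([ 0.4614, -0.0229]))]
sanding_cork_center top [(0.63, array([370.3, 267.4]), array([ 0.4234, -0.1163]))]
sanding_cork_center side [(0.95, array([367.4, 173.1]), array([ 0.437 , -0.1199]))]
top 427.71315960215003 [0.5293 0.0031 1.0739] dict_keys(['img', 'fovy', 'cx', 'cy', 'R', 't', 'shot'])
side 443.85541757231664 [0.5687 0.8146 0.7396] dict_keys(['img', 'fovy', 'cx', 'cy', 'R', 't', 'shot'])
```

View pics/a_top.png

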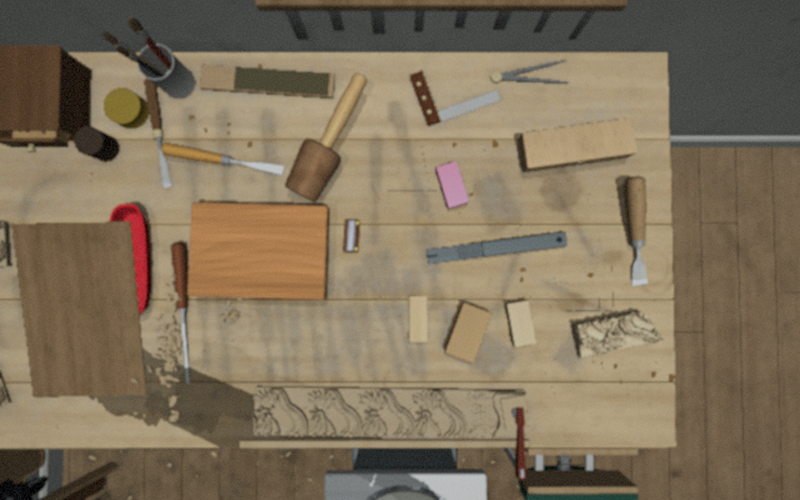

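View pics/a_side.png

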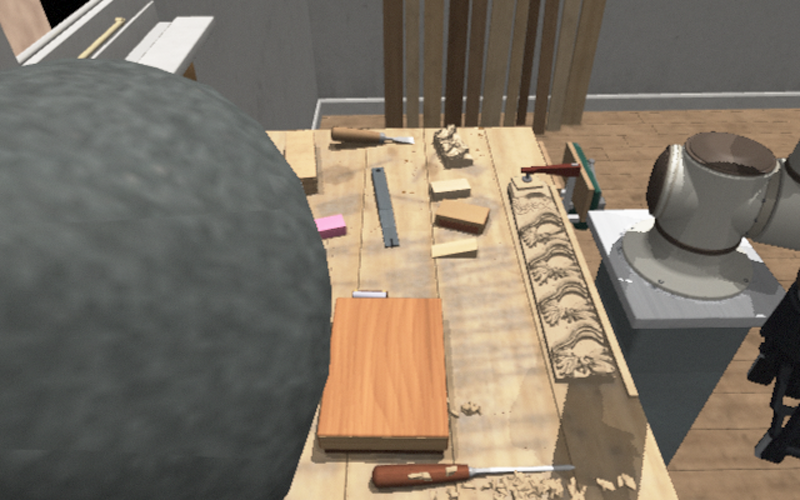

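The top view shows the bar with its tip at (342,205) and its grip point at (405,195). The slab spans (152–262, 162–238) and the fulcrum is at about (282,188). The wedge is at (335,256), the cork at (372,266) and the offcut at (416,259), with the pink decoy at (362,148). The detections agree with these positions, but I'll measure the slab edge, fulcrum and offcut more finely.

```bash
cat > m.py <<'E'
from h import *
np.set_printoptions(precision=4,suppress=True)
c=bot.camera("top");s=bot.camera("side")
print(c["cx"],c["cy"],np.array(c["R"]))
a=cv2.resize(c["img"][150:250,140:300,::-1],None,fx=5,fy=5,interpolation=cv2.INTER_CUBIC)[:, :]
cv2.imwrite("pics/b_top.png",a)
h=cv2.cvtColor(c["img"],cv2.COLOR_RGB2HSV)
def box(m,roi):
    mm=np.zeros(m.shape,np.uint8);x0,y0,x1,y1=roi;mm[y0:y1,x0:x1]=m[y0:y1,x0:x1]*255
    mm=cv2.morphologyEx(mm,cv2.MORPH_OPEN,np.ones((2,2)))
    k=max(cv2.findContours(mm,0,2)[0],key=cv2.contourArea);return cv2.boxPoints(cv2.minAreaRect(k)),cv2.contourArea(k)
i=c["img"].astype(int)
def show(n,b,z): print(n,b[1],np.array([np.r_[p,atz(c,p,z)[:2]] for p in b[0]]))
show("slab top",box((i[...,0]-i[...,2]>75),(140,150,275,250)),.056)
show("bar",box((i[...,0]-i[...,2]<15)&(i[...,0]<140),(330,170,465,230)),.010)
show("fulc",box((i[...,0]-i[...,2]<30),(270,165,295,210)),.018)
for p in [(416,259)]: print(i[259,416],i[259,395],i[190,283],i[198,400])
E
python3 m.py
```

```text
323.4150120678683 206.61103890045308 [[-0.0013 -1.      0.0038]
 [-0.9991  0.0011 -0.0416]
 [ 0.0416 -0.0038 -0.9991]]
slab top 7827.0 [[151.4596 236.8321   0.5004   0.4071]
 [153.7165 162.355    0.678    0.4044]
 [261.9504 165.6348   0.6699   0.146 ]
 [259.6936 240.1119   0.4923   0.1505]]
bar 1181.0 [[341.3533 200.0684   0.5899  -0.0457]
 [452.5393 185.4866   0.6261  -0.3236]
 [454.0949 197.3482   0.5964  -0.327 ]
 [342.9089 211.93     0.5603  -0.0495]]
fulc 159.0 [[278.     176.       0.6493   0.1115]
 [285.     176.       0.6493   0.0941]
 [285.     202.       0.5848   0.094 ]
 [278.     202.       0.5848   0.1113]]
[192 177 148] [173 156 125] [132 133 138] [103 115 116]
```

View pics/b_top.png

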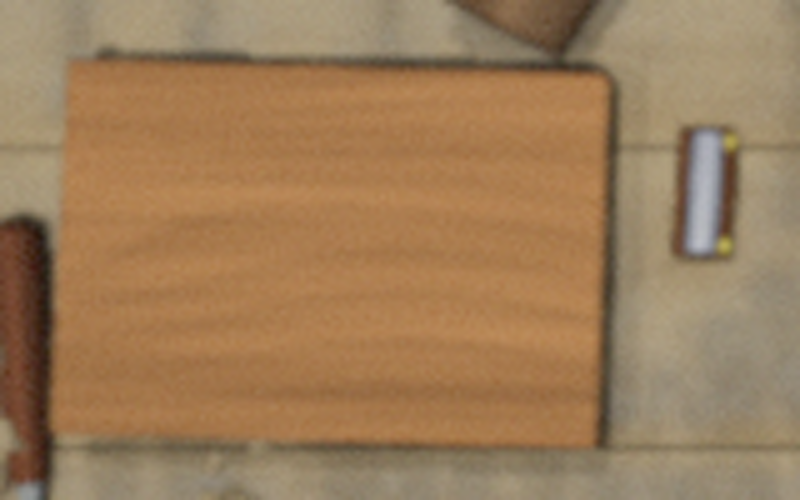

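The crop puts the slab's end edge at about y = 0.148, with a yaw of about -1.5°. The ridge centre is at pixel (280.8,188.4), so about (0.617, 0.105), which is 42 mm from the end as specified. The bar's grip point is at about (0.597,-0.206), heading 97.4°. I'll grip it 55 mm behind that point, at (0.604,-0.2605).

```bash
python3 -m inch '[[2.5,-4.8,-0.4,-4],[5,-9.6,-0.8,-8],[7.5,-14.4,-1.2,-12],[10,-19.2,-1.6,-16],[12.5,-24,-2,-20],[15,-28.9,-2.4,-24],[17.5,-33.7,-2.7,-27],[20,-38.5,-3,-30]]' 6
python3 -m inch '[[2.5,-4.8,-0.4,-4],[5,-9.6,-0.8,-8],[7.5,-14.4,-1.2,-12],[10,-19.2,-1.6,-16],[12.5,-24,-2,-20],[15,-28.9,-3,-24],[17.5,-33.7,-4.5,-27],[19.6,-38.4,-6,-30.4]]'
python3 - <<'E'
from h import *
np.set_printoptions(precision=4,suppress=True)
c=bot.camera("top");s=bot.camera("side")
for k,z in dict(bar_grip=.008,bar_tip=.0025).items():
  for n in (c,s): print(k,[(d["score"],atz(n,d["point"],z)[:2]) for d in bot.landmark_of(k,n)[:2]])
save(s,"c.png",(150,80,470,300),2.5)
E
```

```text
time: 2.0
ee_pos: [0.4085, 0.1225, 0.2095]
tcp_rot: [179.9, 0.0, 127.7]
wrist_force: [0.2, 0.4, 0.0]
opening: 0.0598
grasp_force: 0.0
time: 3.0
ee_pos: [0.6047, -0.2616, 0.1487]
tcp_rot: [180.0, 0.0, 97.3]
wrist_force: [0.5, 0.4, 0.2]
opening: 0.0602
grasp_force: 0.0
bar_grip [(0.56, array([ 0.5978, -0.2001]))]
bar_grip []
bar_tip [(0.58, array([ 0.5777, -0.0451]))]
bar_tip [(0.57, array([ 0.5788, -0.0508])), (0.16, array([ 0.5929, -0.2127]))]
```

```bash
python3 -m inch '[[0,0,-4,0],[0,0,-8,0],[0,0,-11,0],[0,0,-12.5,0],[0,0,-13.3,0],[0,0,-13.9,0],[0,0,-13.9,0],[0,0,-13.9,0]]' 6
python3 -m inch '[[0,0,0,0],[0,0,0,0],[0,0,0,0],[0,0,0,0],[0,0,0,0],[0,0,0,0],[0,0,0,0],[0,0,0,0]]' 0 25
```

```text
time: 4.3
ee_pos: [0.6044, -0.26, 0.0111]
tcp_rot: [179.9, 0.0, 97.4]
wrist_force: [-0.6, -0.3, -0.2]
opening: 0.0598
grasp_force: 0.0
time: 5.3
ee_pos: [0.6049, -0.2601, 0.0111]
tcp_rot: [179.9, 0.0, 97.4]
wrist_force: [5.3, 0.2, 5.2]
opening: 0.0291
grasp_force: 26.1
```

```bash
python3 -m inch '[[0,0,0.8,0],[0,0.1,1.8,0],[0,0.2,2.8,0],[0,0.4,3.8,0],[0,0.6,4.8,0],[-0.1,0.9,5.8,0],[-0.1,1.1,6.8,0],[-0.1,1.3,7.5,0]]' - 25
python3 -m inch '[[0,0,0,0],[0,0,0,0],[0,0,0,0],[0,0,0,0],[0,0,0.5,0],[0,0,1.5,0],[0,0,2.5,0],[0,0,2.5,0]]' 0 120
python3 - <<'E'
from h import *
np.set_printoptions(precision=4,suppress=True)
c=bot.camera("top");s=bot.camera("side")
for k in ("bar_grip","bar_tip"):
  a=bot.landmark_of(k,c)[:1];b=bot.landmark_of(k,s)[:1]
  print(k,a,b,tri(c,a[0]["point"],s,b[0]["point"]) if a and b else 0)
save(s,"c.png",(150,80,470,300),2.5)
E
```

```text
time: 6.3
ee_pos: [0.6031, -0.2467, 0.0861]
tcp_rot: [180.0, 0.0, 97.4]
wrist_force: [0.2, 0.1, -7.0]
opening: 0.0292
grasp_force: 25.3
time: 7.3
ee_pos: [0.6036, -0.2471, 0.1119]
tcp_rot: [179.9, 0.1, 97.4]
wrist_force: [0.5, 0.0, -8.4]
opening: 0.0263
grasp_force: 120.9
bar_grip [{'point': [408.9, 197.9], 'score': 0.87}] [{'point': [305.6, 134.9], 'score': 0.56}] (array([ 0.5952, -0.1985,  0.0874]), np.float64(0.009790424495983907))
bar_tip [{'point': [342.4, 205.4], 'score': 0.98}] [{'point': [315.6, 187.6], 'score': 0.62}] (array([ 0.5754, -0.0474,  0.0282]), np.float64(0.0007198619999893115))
```

View pics/c.png

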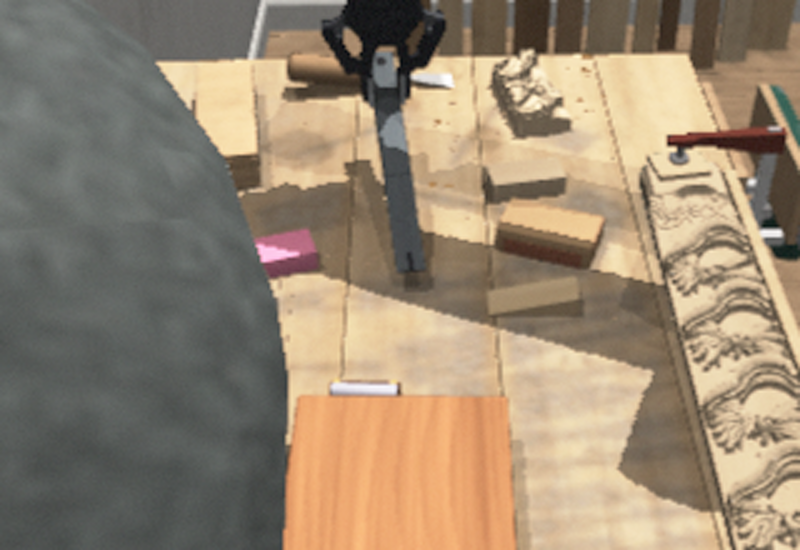

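The tilt held: the tip is at z = 0.028, which makes about 20°. Now I'll turn the bar -10° and bring the tip to just before the ridge, then check it.

```bash
python3 -m inch '[[0,0.5,1,-1],[0.1,2,1.7,-2.5],[0.2,4,1.7,-4.5],[0.4,6.5,1.7,-6.5],[0.5,9,1.7,-8],[0.7,11.2,1.7,-9.5],[0.8,12.5,1.7,-10.2],[0.8,12.5,1.7,-10.2]]'
cat > t.py <<'E'
from h import *
import sys
np.set_printoptions(precision=4,suppress=True)
c=bot.camera("top");s=bot.camera("side");print(bot.get_obs()["ee_pos"])
for k in sys.argv[2:]:
  a=bot.landmark_of(k,c)[:1];b=bot.landmark_of(k,s)[:1]
  print(k,a,b,tri(c,a[0]["point"],s,b[0]["point"]) if a and b else 0)
t=cv2.resize(c["img"][150:250,235:395],(640,400),interpolation=3)
cv2.imwrite("pics/"+sys.argv[1]+"_s.png",cv2.resize(s["img"][150:290,230:390],(640,560),interpolation=3)[...,::-1]);cv2.imwrite("pics/"+sys.argv[1]+"_t.png",t[...,::-1])
E
python3 t.py d bar_tip bar_grip fulcrum slab_end
```

```text
time: 8.6
ee_pos: [0.6111, -0.1211, 0.1277]
tcp_rot: [180.0, 0.0, 87.2]
wrist_force: [-0.4, -0.4, -8.1]
opening: 0.0261
grasp_force: 120.9
[ 0.611  -0.1222  0.1275]
bar_tip [{'point': [292.8, 187.5], 'score': 0.68}] [{'point': [296.2, 218.0], 'score': 0.6}] (array([0.6195, 0.0734, 0.0383]), np.float64(0.0011835538355451744))
bar_grip [{'point': [355.3, 187.1], 'score': 0.69}] [{'point': [297.3, 157.9], 'score': 0.57}] (array([ 0.6164, -0.0734,  0.1019]), np.float64(0.00440908212279467))
fulcrum [{'point': [284.6, 191.2], 'score': 0.57}] [{'point': [293.6, 243.2], 'score': 0.6}] (array([ 0.6213,  0.0983, -0.0194]), np.float64(0.013604789151238436))
slab_end [{'point': [258.9, 200.7], 'score': 0.61}] [{'point': [310.1, 249.1], 'score': 0.68}] (array([0.588 , 0.1575, 0.0243]), np.float64(0.0005246067929510865))
```

View pics/d_t.png

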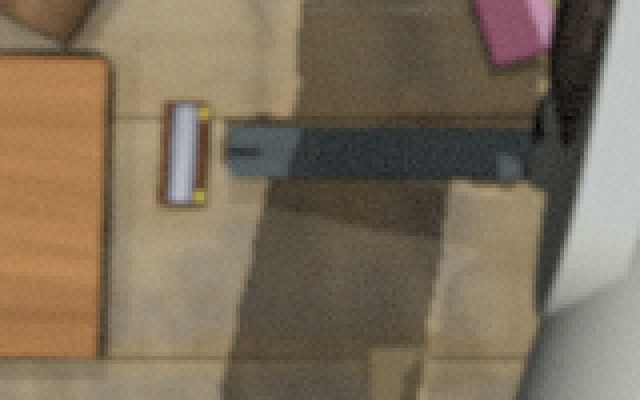

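The tip is at about y = 0.0755 and z = 0.041, with the ridge at y = 0.104 and the slab's end at about 0.1465, all from the same camera. The bar is within 2 mm of the ridge's middle. I'll insert it along its own axis.

```bash
python3 -m inch '[[0,1,-0.4,0],[0,2,-0.8,0],[0,3,-1.2,0],[0,4,-1.65,0],[0,5,-2.05,0],[0,5.8,-2.4,0],[0,5.8,-2.4,0],[0,5.8,-2.4,0]]'
python3 t.py e bar_tip
```

```text
time: 10.1
ee_pos: [0.611, -0.064, 0.1034]
tcp_rot: [180.0, 0.0, 87.2]
wrist_force: [0.1, -0.0, -7.2]
opening: 0.0264
grasp_force: 120.7
[ 0.6111 -0.0642  0.1035]
bar_tip [{'point': [266.4, 186.1], 'score': 0.85}] [{'point': [295.4, 243.2], 'score': 0.96}] (array([0.6222, 0.1392, 0.0245]), np.float64(0.0029479537608940805))
```

View pics/e_s.png

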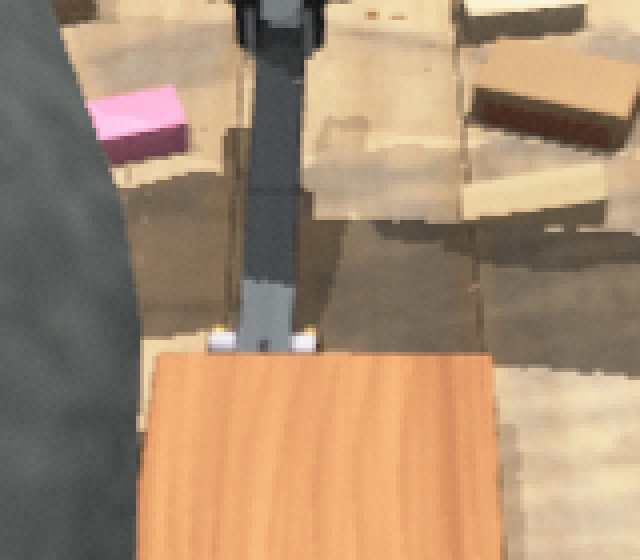

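```bash
python3 -m inch '[[0,0.5,-0.2,0],[0,1,-0.4,0],[0,1.5,-0.6,0],[0,2,-0.8,0],[0,2.4,-0.95,0],[0,2.7,-1.05,0],[0,2.7,-1.05,0],[0,2.7,-1.05,0]]'
python3 -m inch '[[0,0,0,0],[0,0,0,0],[0,0,-0.1,0],[0,0,-0.2,0],[0,0,-0.3,0],[0,0,-0.4,0],[0,0,-0.4,0],[0,0,-0.4,0]]' 0 60
python3 t.py f bar_tip slab_end
```

```text
time: 11.3
ee_pos: [0.611, -0.037, 0.0929]
tcp_rot: [180.0, 0.0, 87.2]
wrist_force: [0.5, -0.8, -7.3]
opening: 0.0261
grasp_force: 120.7
time: 12.3
ee_pos: [0.611, -0.0368, 0.0889]
tcp_rot: [180.0, -0.0, 87.2]
wrist_force: [-0.4, 0.2, -5.6]
opening: 0.0265
grasp_force: 120.8
[ 0.611  -0.0368  0.0889]
bar_tip [{'point': [259.9, 187.6], 'score': 0.73}] [] 0
slab_end [{'point': [262.0, 201.8], 'score': 0.74}] [{'point': [308.2, 247.7], 'score': 0.83}] (array([0.5889, 0.1503, 0.0209]), np.float64(0.007321192057214969))
```

```bash
python3 -m inch '[[0,-0.2,-0.5,0],[0,-0.4,-1,0],[0,-0.58,-1.5,0],[0,-0.74,-2,0],[0,-0.88,-2.5,0],[0,-1.0,-3,0],[0,-1.1,-3.5,0],[0,-1.1,-3.5,0]]' 0 40
python3 -m inch '[[0,-0.1,-0.6,0],[0,-0.17,-1.2,0],[0,-0.2,-1.8,0],[0,-0.2,-2.3,0],[0,-0.2,-2.8,0],[0,-0.2,-3.1,0],[0,-0.2,-3.3,0],[0,-0.2,-3.3,0]]'
python3 t.py g bar_tip bar_grip slab_end
```

```text
time: 13.6
ee_pos: [0.6119, -0.0483, 0.0536]
tcp_rot: [179.9, 0.0, 87.1]
wrist_force: [3.2, -1.1, -2.1]
opening: 0.0263
grasp_force: 122.6
time: 14.6
ee_pos: [0.6118, -0.0506, 0.021]
tcp_rot: [179.9, 0.1, 87.1]
wrist_force: [4.4, -4.7, 0.1]
opening: 0.0261
grasp_force: 122.6
[ 0.6118 -0.0506  0.021 ]
bar_tip [{'point': [251.5, 186.8], 'score': 0.63}] [] 0
bar_grip [{'point': [316.8, 190.6], 'score': 0.56}] [{'point': [299.8, 207.4], 'score': 0.96}] (array([0.6134, 0.0153, 0.0185]), np.float64(0.0009600609526841326))
slab_end [{'point': [259.4, 198.9], 'score': 0.92}] [{'point': [307.1, 245.6], 'score': 0.61}] (array([0.5931, 0.155 , 0.0328]), np.float64(0.002902610392153401))
```

```bash
python3 - <<'E'
import cv2,numpy as np
a=cv2.imread("pics/g_s.png");b=cv2.imread("pics/g_t.png")
cv2.imwrite("pics/g.png",np.hstack([cv2.resize(a,(400,350)),cv2.resize(b,(400,250)).repeat(1,0) if 0 else cv2.copyMakeBorder(cv2.resize(b,(400,250)),0,100,0,0,0)]))
E
```

```text
(no output)
```

View pics/g.png

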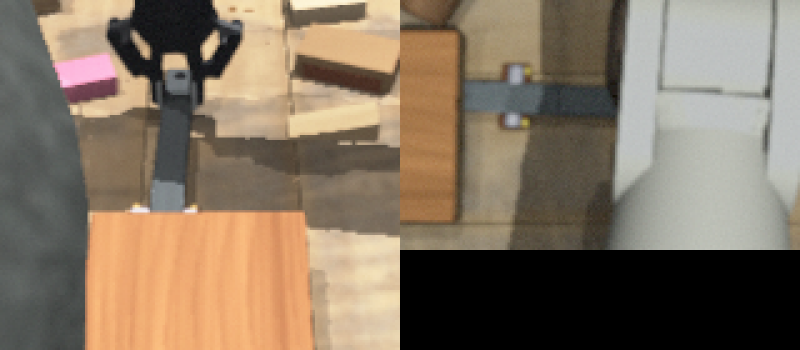

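The slab's end is now at about 33 mm and the bar's handle is nearly down. I'll lower it the last 3 mm, release, rise, and go to the offcut.

```bash
python3 -m inch '[[0,0,-0.1,0],[0,0,-0.2,0],[0,0,-0.3,0],[0,0,-0.3,0],[0,0,-0.3,0],[0,0,-0.3,0],[0,0,-0.3,0],[0,0,-0.3,0]]'
python3 -m inch '[[0,0,0,0],[0,0,0,0],[0,0,0,0],[0,0,0,0],[0,0,2,0],[0,0,5,0],[0,0,8,0],[-1,-1,11,-5]]' 6 60
python3 -m inch '[[-2.7,-2.6,0.5,-10],[-5.4,-5.2,0.5,-20],[-8.1,-7.8,0.5,-30],[-10.8,-10.4,0.5,-40],[-13.5,-13,0.5,-50],[-16.2,-15.6,0,-60],[-18.5,-17.3,-1,-67],[-18.7,-17.5,-1,-71]]'
cat > o.py <<'E'
from h import *
np.set_printoptions(precision=4,suppress=True)
c=bot.camera("top");s=bot.camera("side");print(bot.get_obs()["ee_pos"])
for k in ("offcut_center","slab_end","bar_grip"):
  print(k,[[(round(d["score"],2),np.round(d["point"],1),atz(n,d["point"],{"o":.012,"s":.032,"b":.02}[k[0]])[:2]) for d in bot.landmark_of(k,n)[:2]] for n in (c,s)])
E
python3 o.py; python3 - <<'E'
from h import *
c=bot.camera("top");s=bot.camera("side")
save(s,"h.png",(230,100,470,280),3)
E
```

```text
time: 16.0
ee_pos: [0.6108, -0.0505, 0.0183]
tcp_rot: [180.0, 0.1, 87.3]
wrist_force: [-2.2, -5.7, 6.2]
opening: 0.0262
grasp_force: 123.1
time: 17.0
ee_pos: [0.6014, -0.0595, 0.1303]
tcp_rot: [179.9, -0.0, 82.1]
wrist_force: [-0.1, 0.8, -0.3]
opening: 0.0602
grasp_force: 0.0
time: 18.0
ee_pos: [0.4127, -0.2358, 0.1189]
tcp_rot: [180.0, -0.0, 10.9]
wrist_force: [-0.3, 0.6, -0.2]
opening: 0.0601
grasp_force: 0.0
[ 0.4138 -0.2354  0.1193]
offcut_center [[(0.96, array([357.8, 146.9]), array([ 0.7229, -0.0871])), (0.6, array([419.3, 260.2]), array([ 0.4406, -0.238 ]))], [(0.92, array([262.1, 183.5]), array([ 0.7147, -0.0873]))]]
slab_end [[(0.97, array([261.3, 199.5]), array([0.5902, 0.1505]))], [(0.89, array([308.3, 241.5]), array([0.5921, 0.142 ]))]]
bar_grip [[(0.71, array([317.7, 193.1]), array([0.6066, 0.0131]))], [(0.63, array([299.7, 205.5]), array([0.6142, 0.0101])), (0.21, array([361.9, 152.4]), array([ 0.4442, -0.2093]))]]
```

View pics/h.png

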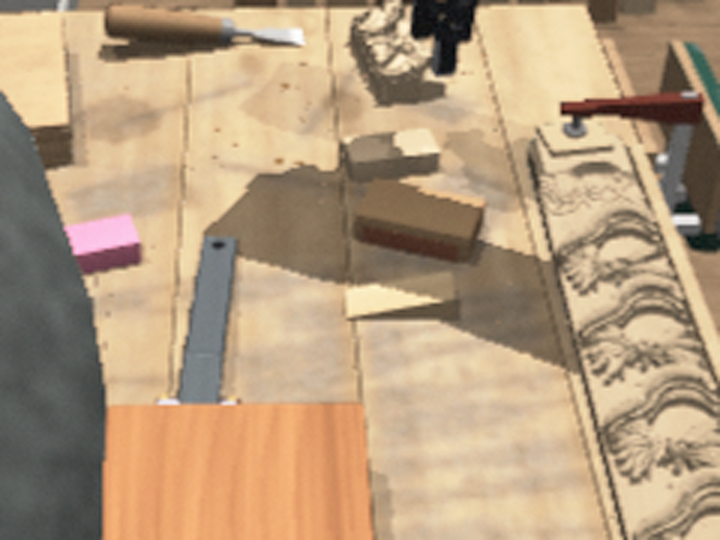

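The bar is holding the slab up unattended. The uniform rectangular block at crop (390,155) is the offcut, while the tapered one at (400,300) is the wedge. I'll grasp the offcut about 25 mm from its centre.

```bash
python3 -m inch '[[0.1,0,-3,0.6],[0.1,0,-6,0.6],[0.1,0,-8.5,0.6],[0.1,0,-9.7,0.6],[0.1,0,-10.3,0.6],[0.1,0,-10.5,0.6],[0.1,0,-10.5,0.6],[0.1,0,-10.5,0.6]]' 6.4
python3 -m inch '[[0,0,0,0],[0,0,0,0],[0,0,0,0],[0,0,0,0],[0,0,0,0],[0,0,2,0],[0,0,5,0],[0,0,7,0]]' 0 25
```

```text
time: 19.5
ee_pos: [0.4153, -0.235, 0.0134]
tcp_rot: [180.0, -0.0, 11.8]
wrist_force: [0.3, -0.1, 0.2]
opening: 0.064
grasp_force: 0.0
time: 20.5
ee_pos: [0.415, -0.2348, 0.0836]
tcp_rot: [-180.0, -0.0, 11.8]
wrist_force: [-0.8, 0.9, -0.0]
opening: 0.0418
grasp_force: 25.8
```

```bash
python3 -m inch '[[1.5,3.6,0,9.6],[3,7.2,0,19.2],[4.5,10.9,0,28.8],[6,14.5,0,38.4],[7.5,18.1,0,48],[9,21.7,0,57.6],[10.5,25.4,0,67.2],[12,29,0,76.7]]'
python3 -m inch '[[0,0,-1,0],[0,0,-2.5,0],[0,0,-4,0],[0,0,-5.4,0],[0,0,-6.2,0],[0,0,-6.7,0],[0,0,-6.7,0],[0,0,-6.7,0]]'
python3 - <<'E'
from h import *
np.set_printoptions(precision=4,suppress=True)
c=bot.camera("top");s=bot.camera("side");print(bot.get_obs()["ee_pos"])
for k in ("offcut_center","slab_end"):
  print(k,[[(round(d["score"],2),np.round(d["point"],1),atz(n,d["point"],{"o":.014,"s":.032}[k[0]])[:2]) for d in bot.landmark_of(k,n)[:2]] for n in (c,s)])
save(c,"i.png",(220,140,400,260),4)
E
```

```text
time: 21.5
ee_pos: [0.5351, 0.0565, 0.0823]
tcp_rot: [-180.0, 0.0, 88.8]
wrist_force: [-0.3, -1.1, -0.1]
opening: 0.0416
grasp_force: 25.9
time: 22.5
ee_pos: [0.5353, 0.0552, 0.0162]
tcp_rot: [180.0, -0.0, 88.5]
wrist_force: [-0.2, -0.2, -0.5]
opening: 0.0416
grasp_force: 25.9
[0.5353 0.0553 0.0163]
offcut_center [[(0.91, array([358.9, 147.5]), array([ 0.721 , -0.0897]))], [(0.94, array([329.6, 228.5]), array([0.5437, 0.0848])), (0.6, array([262. , 182.2]), array([ 0.715 , -0.0902]))]]
slab_end [[(0.63, array([258.2, 198.4]), array([0.5929, 0.1581]))], [(0.79, array([307. , 244.2]), array([0.5948, 0.15  ]))]]
```

View pics/i.png

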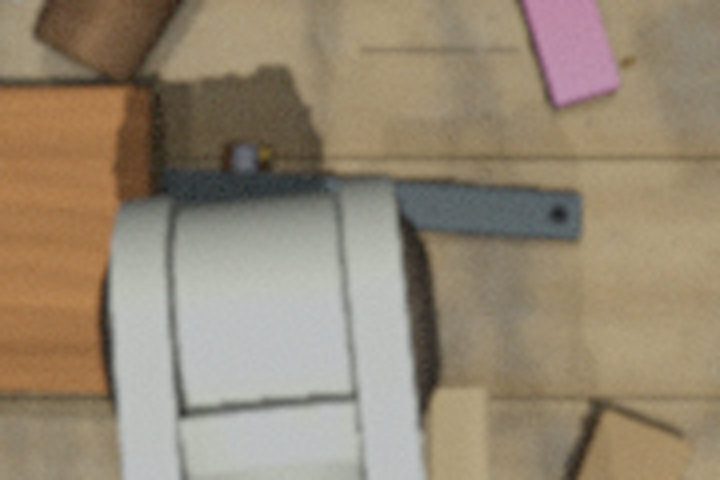

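```bash
python3 -m inch '[[0,0.6,-0.15,0],[0,1.5,-0.15,0],[0,2.4,-0.15,0],[0,3.3,-0.15,0],[0,4.2,-0.15,0],[0,5.1,-0.15,0],[0,5.8,-0.15,0],[0,6.2,-0.15,0]]'
```

```text
time: 23.8
ee_pos: [0.535, 0.1176, 0.0143]
tcp_rot: [180.0, -0.0, 88.5]
wrist_force: [-0.4, -0.4, -0.1]
opening: 0.0413
grasp_force: 25.9
```

```bash
python3 -m inch '[[0,0,-0.1,0],[0,0,-0.1,0],[0,0,-0.1,0],[0,0,-0.1,0],[0,0,0,0],[0,-0.3,3,0],[0,-1.5,7,0],[1,-5,11,0]]' 5.2
python3 -m inch '[[1,-3,0,0],[2,-6,0,0],[3.5,-9,0,0],[5,-12,0,0],[5,-14,0,0],[5,-14,0,0],[5,-14,0,0],[5,-14,0,0]]' 6
python3 t.py j offcut_center slab_end bar_grip bar_tip
```

```text
time: 24.8
ee_pos: [0.5447, 0.0676, 0.1256]
tcp_rot: [-180.0, -0.0, 88.6]
wrist_force: [1.6, -0.5, 0.4]
opening: 0.0522
grasp_force: 0.0
time: 25.8
ee_pos: [0.5948, -0.072, 0.1245]
tcp_rot: [180.0, -0.0, 88.5]
wrist_force: [-0.1, 0.1, 0.3]
opening: 0.0601
grasp_force: 0.0
[ 0.5949 -0.0721  0.1244]
offcut_center [{'point': [263.7, 224.4], 'score': 0.89}] [{'point': [260.1, 180.0], 'score': 0.78}] (array([0.6049, 0.1324, 0.2056]), np.float64(0.1525288793398023))
slab_end [{'point': [260.5, 200.5], 'score': 0.76}] [{'point': [306.6, 243.5], 'score': 0.58}] (array([0.5916, 0.1519, 0.0359]), np.float64(0.008002369399330057))
bar_grip [{'point': [316.3, 190.2], 'score': 0.56}] [{'point': [298.9, 207.6], 'score': 0.65}] (array([0.6149, 0.0166, 0.0189]), np.float64(0.002137037958152948))
bar_tip [{'point': [247.4, 189.7], 'score': 0.75}] [] 0
```

```bash
python3 - <<'E'
import cv2,numpy as np
a=cv2.imread("pics/j_s.png");b=cv2.imread("pics/j_t.png")
cv2.imwrite("pics/j.png",np.hstack([cv2.resize(a,(400,350)),cv2.copyMakeBorder(cv2.resize(b,(400,250)),0,100,0,0,0)]))
E
```

```text
(no output)
```

View pics/j.png

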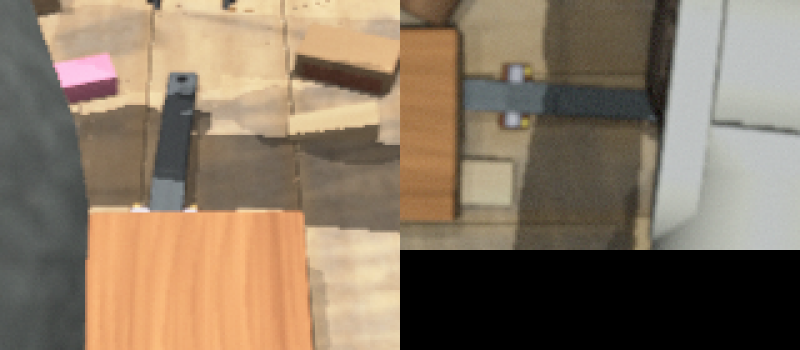

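The offcut lies flat beside the bar with its centre at about y = 0.1475, right at the end face (about 0.1485). The bar is still holding the slab up. I'll regrasp the handle at the old spot.

```bash
python3 -m inch '[[0.8,1,0,-1],[1.6,2.1,-2,-1.8],[1.6,2.1,-5,-1.8],[1.6,2.1,-8,-1.8],[1.6,2.1,-9.5,-1.8],[1.6,2.1,-10.2,-1.8],[1.6,2.1,-10.6,-1.8],[1.6,2.1,-10.6,-1.8]]' 6
python3 -m inch '[[0,0,0,0],[0,0,0,0],[0,0,0,0],[0,0,0,0],[0,0,0,0],[0,0,0,0],[0,0,0,0],[0,0,0,0]]' 0 25
```

```text
time: 27.3
ee_pos: [0.6114, -0.0519, 0.0189]
tcp_rot: [179.9, 0.0, 86.7]
wrist_force: [-1.3, 1.4, -0.1]
opening: 0.0599
grasp_force: 0.0
time: 28.3
ee_pos: [0.6114, -0.0519, 0.0191]
tcp_rot: [179.9, 0.0, 86.7]
wrist_force: [-0.5, -0.6, 5.1]
opening: 0.0291
grasp_force: 25.5
```

```bash
python3 -m inch '[[0,0,0.6,0],[0,0,1.2,0],[0,0.05,1.9,0],[0,0.15,2.6,0],[0,0.25,3.3,0],[0,0.4,4,0],[0,0.5,4.7,0],[0,0.65,5.2,0]]'
python3 t.py k slab_end bar_grip bar_tip
```

```text
time: 29.3
ee_pos: [0.6111, -0.0453, 0.0708]
tcp_rot: [180.0, 0.0, 86.7]
wrist_force: [-0.0, 0.9, -6.1]
opening: 0.0295
grasp_force: 25.2
[ 0.6112 -0.0453  0.071 ]
slab_end [{'point': [259.4, 197.3], 'score': 0.62}] [{'point': [309.8, 248.9], 'score': 0.56}] (array([0.5925, 0.1564, 0.0242]), np.float64(0.007187550151217256))
bar_grip [{'point': [315.8, 189.5], 'score': 0.86}] [{'point': [297.1, 200.2], 'score': 0.86}] (array([0.6165, 0.0175, 0.0434]), np.float64(0.0056792309295987066))
bar_tip [{'point': [251.5, 187.7], 'score': 0.6}] [] 0
```

The slab's end has settled to about 25 mm, so it is on the offcut. I'll clamp harder, then draw the bar out along its axis.

```bash
python3 -m inch '[[0,0,0,0],[0,0,0,0],[0,0,0,0],[0,0,0.2,0],[0,-0.5,0.5,0],[-0.05,-1.3,0.7,0],[-0.1,-2.2,1,0],[-0.15,-3.2,1.3,0]]' 0 100
python3 -m inch '[[-0.1,-1.2,0.4,0],[-0.1,-2.4,0.8,0],[-0.2,-3.6,1.2,0],[-0.2,-4.8,1.6,0],[-0.3,-6.2,2,0],[-0.4,-7.6,2.2,0],[-0.5,-9,2.2,0],[-0.6,-11,2.2,0]]'
python3 t.py l slab_end bar_grip bar_tip
```

```text
time: 30.7
ee_pos: [0.6094, -0.0782, 0.0834]
tcp_rot: [-180.0, 0.0, 86.7]
wrist_force: [-0.4, -0.6, -7.3]
opening: 0.0269
grasp_force: 100.7
time: 31.7
ee_pos: [0.6034, -0.1883, 0.1051]
tcp_rot: [-180.0, -0.0, 86.7]
wrist_force: [0.1, -0.5, -8.6]
opening: 0.0269
grasp_force: 100.6
[ 0.6032 -0.1898  0.105 ]
slab_end [{'point': [259.4, 199.3], 'score': 0.97}] [{'point': [307.2, 247.6], 'score': 0.55}] (array([0.5927, 0.1558, 0.0273]), np.float64(0.003486746154902229))
bar_grip [{'point': [376.0, 189.6], 'score': 0.9}] [{'point': [299.1, 153.3], 'score': 0.94}] (array([ 0.6132, -0.1233,  0.0804]), np.float64(0.005983144381839008))
bar_tip [{'point': [310.2, 188.3], 'score': 0.59}] [{'point': [298.5, 206.2], 'score': 0.97}] (array([0.6165, 0.0312, 0.0368]), np.float64(0.0011793183870818956))
```

```bash
python3 -m inch '[[0,-0.5,-1.5,0],[0,-1,-3,0],[0,-1.2,-4.2,0],[0,-1.4,-5.4,0],[0,-1.6,-6.6,0],[0,-1.8,-7.6,0],[0,-1.9,-8.5,0],[0,-1.9,-9,0]]'
python3 -m inch '[[0,0,-0.2,0],[0,0,-0.35,0],[0,0,-0.35,0],[0,0,-0.35,0],[0,0,-0.35,0],[0,0,-0.35,0],[0,0,-0.35,0],[0,0,-0.35,0]]'
python3 -m inch '[[0,0,0,0],[0,0,0,0],[0,0,0,0],[0,0,0,0],[0,0,2,0],[0,0,5,0],[0,-2,9,0],[0,-5,13,0]]' 6
python3 t.py n slab_end bar_grip bar_tip offcut_center; python3 - <<'E'
from h import *
c=bot.camera("top");save(c,"n.png",(220,130,480,290),3)
E
```

```text
time: 33.1
ee_pos: [0.6034, -0.2064, 0.0153]
tcp_rot: [-180.0, 0.0, 86.7]
wrist_force: [-14.2, 2.9, 32.0]
opening: 0.0268
grasp_force: 104.8
time: 34.1
ee_pos: [0.6034, -0.2064, 0.0153]
tcp_rot: [179.9, 0.0, 86.7]
wrist_force: [-13.2, 1.9, 23.4]
opening: 0.0267
grasp_force: 103.7
time: 35.1
ee_pos: [0.6037, -0.2563, 0.1448]
tcp_rot: [179.9, 0.0, 86.8]
wrist_force: [0.9, -0.5, 1.0]
opening: 0.0598
grasp_force: 0.0
[ 0.605  -0.2593  0.1486]
slab_end [{'point': [260.3, 201.7], 'score': 0.85}] [{'point': [307.7, 245.8], 'score': 0.85}] (array([0.5892, 0.1532, 0.03  ]), np.float64(0.008377161025065154))
bar_grip [{'point': [377.6, 191.3], 'score': 0.81}] [{'point': [299.9, 175.0], 'score': 0.87}] (array([ 0.6151, -0.1377, -0.0014]), np.float64(0.005059716555732545))
bar_tip [{'point': [313.5, 191.6], 'score': 0.84}] [{'point': [297.0, 211.4], 'score': 0.87}] (array([0.6158, 0.0236, 0.0127]), np.float64(0.009795646595669684))
offcut_center [{'point': [359.0, 147.6], 'score': 0.98}] [{'point': [260.0, 182.6], 'score': 0.77}] (array([ 0.7206, -0.0901,  0.0129]), np.float64(0.0006004292696813689))
```

View pics/n.png

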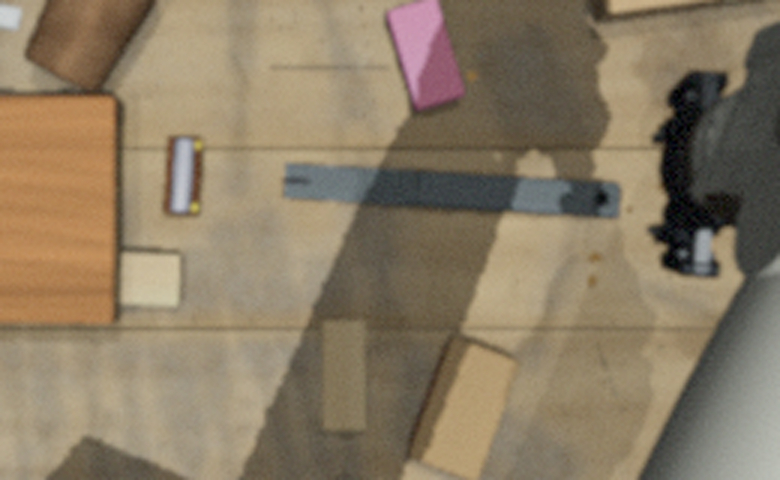

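The bar lies flat and clear, at crop (284–620, 163–217). The slab's end is on the offcut, which protrudes half out at (120–180, 248–306), and the other blocks are where they were.

```bash
python3 -m inch '[[0,0,0,0],[0,0,0,0],[0,0,0,0],[0,0,0,0],[0,0,0,0],[0,0,0,0],[0,0,0,0],[0,0,0,0]]'; python3 -c "
from workcell import bot
print(bot.job_done())"
```

```text
time: 36.65
ee_pos: [0.6035, -0.2563, 0.1418]
tcp_rot: [-180.0, -0.0, 86.7]
wrist_force: [0.2, 0.9, -0.3]
opening: 0.06
grasp_force: 0.0
the job is handed in; nothing more can be done
None
```

I handed the job in at about 37 s with the slab's end resting on the lime offcut, the bar laid flat clear of slab and fulcrum, and the other things left in place as far as the last picture shows; the hand-in returned no verdict.

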